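# Plug in the relay and hold a test probe on its test point

## Task

Plug the loose blue relay fully home into the black socket on the green control board and let go of it. Then take the orange test probe out of its leaning holder and hold it upright with its tip on the copper pad inside the yellow ring, pressing gently so that its spring tip is pushed about halfway in. Finish while still holding it there, with the relay still plugged in, and leave the screw dish, the flux tub and the blue screwdriver alone.

Things in the scene. Friction and masses are not known exactly. Their poses are not given: they have to be found in the camera images.
- board: control board fixed to the bench: grey tray and green circuit board, 130 (its x) x 170 (its y) mm, green surface 10 mm above the bench; origin at the centre of its underside, z up. Parts on it stand at most 22 mm above the bench, apart from the socket (26 mm).
- socket_mouth (a point): centre of the mouth of the black relay socket on the board, level with the socket's top face (26 mm above the bench), z up out of the hole. The socket block is 48 (x) x 42 (y) x 16 mm; its rectangular hole is 28 mm along this point's x and 22 mm along its y, 13.5 mm deep, with a chamfered mouth.
- relay: loose blue block relay standing on its plug, 50 g. Origin at the centre of the plug's underside, z up. Black plug 26 (x) x 20 (y) x 12 mm under a blue case 32 (x) x 26 (y) mm, from 12 to 46 mm above the origin; grip the case across y. Fully home, the case rests on the socket's top face, the origin 12 mm below the mouth. Fits either way round, long side along the socket's x.
- holder: fixed probe holder: dark base 85 (x) x 70 (y) x 10 mm with a square aluminium sleeve (28 mm outside, 20 mm inside) that leans 20 degrees from vertical, its top towards the holder's own -x, mouth about 83 mm above the bench. Origin at the centre of the base's underside, z up.
- probe: loose orange test probe, 70 g, 125 mm long, leaning in the holder. Origin at its tip (spring out), z up the handle. Handle 18 x 18 mm (along its x, y) from 34 to 125 mm; black collar 26 x 26 mm at 70 to 74 mm rests on the sleeve's mouth; 36 mm of handle below it sits in the sleeve, 1 mm play a side: pull out along its z. Under 34 mm a 14 mm wide nose, then the brass tip, 4.4 mm wide.
- probe_grip (a point): on the probe's axis, 105 mm from the tip: a good place to grip the handle; axes as the probe's.
- plunger (a joint): how far the probe's spring tip is pushed in, m: 0 out, 0.010 fully in. The spring takes about 0.9 N to start and 3.9 N to push fully in.
- probe_tip (a point): end of the probe's spring tip; moves in with it. Axes as the probe's.
- test_yellow: the test point to use, fixed on the board: yellow ring 26 mm across, 3 mm high, round a copper pad 15 mm across; which of the two places on the board is yellow varies. Origin at its underside, z up.
- test_yellow_pad (a point): centre of the top of the copper pad in the yellow ring, 14 mm above the bench.
- test_white: the other test point, the same with a white ring; not used.
- screw_dish: bystander: steel dish with screws, 85 mm across, 18 mm high, loose; origin at the centre of its underside.
- flux_tub: bystander: small tub with a black lid, 47 mm across, 29 mm high, loose; origin at the centre of its underside.
- blue_driver: bystander: small blue screwdriver lying on the bench, 142 mm long, 12 mm thick, loose; origin at the middle of its underside, x along it.
Mind the look-alikes: they are no part of the job. Several things have the shape of the probe; the one meant has the colours described above.

How it is judged (in metres and radians):
On the way, in this order (a step that is already met when the one before it is completed fails the run):
1. the relay is plugged fully home in the socket and let go (horizontal distance between relay and socket_mouth below 0.003 m and z of relay in the frame of socket_mouth below -0.01 m and angle between the z axis of relay and the z axis of socket_mouth, either way round below 0.07 rad and contact force between the fingers and relay below 0.05 N), for 0.2 s.
2. the probe is held in the gripper, out of its holder (contact force between the fingers and probe above 1 N and contact force between probe and holder below 0.05 N and distance between probe and holder above 0.08 m), for 0.1 s.
At the end, for the whole second after the job is handed in: Relay home in the socket (3 mm, 4 degrees, full depth within 2 mm), untouched by the fingers; probe held still in the gripper, within 10 degrees of upright, tip within 6 mm of the yellow-ringed pad's centre, 0.8 to 6 N, spring tip in 2 to 8.5 mm; probe clear of holder and board (all of step 1 and contact force between the fingers and probe above 1 N and contact force between probe and holder below 0.05 N and horizontal distance between probe_tip and test_yellow_pad below 0.006 m and angle between probe's own z axis and vertical below 0.17 rad and height (world z) of probe above 0 m and height (world z) of probe_tip below 0.02 m and contact force between probe and test_yellow between 0.8 and 6 N and value of joint plunger between 0.002 and 0.0085 m and linear speed of probe below 0.01 m/s and contact force between probe and board below 0.05 N); the arm keeps its last pose, push and grip.
It fails at once if the probe is pushed hard (over 15 N) onto the test points or board (contact force between probe and test_yellow above 15 N or contact force between probe and test_white above 15 N or contact force between probe and board above 15 N).
It fails at once if the screw dish, flux tub or blue screwdriver is moved more than 20 mm (distance of any of screw_dish, flux_tub, blue_driver from where it was at the start of the episode above 0.02 m).
It also fails if it takes over 58 s, if anything falls off the work surface, if the arm or the gripper's body presses on something with over 40 N, if the wrist force passes 120 N, or if a joint passes its speed limit or range.

## Robot

A 6-joint arm with a two-finger parallel gripper is mounted at the origin on a cart in front of the work surface, level with it; the furniture and walls round the work are solid. World frame = base frame: x ahead of the robot, y to its left, z up, the work surface at z = 0. Lengths are in mm, angles in rad, forces in N, time in s.
With the tool pointing down it reaches from about 375 to 900 mm from the base axis. Payload 3.1 kg.
Tool frame: the origin (TCP) lies at the very end of the fingers, on their centre line; the grasp point (between the pads) lies 19 mm behind it; z points along the fingers, x is the direction in which the jaws open and shut, and the axes are right-handed (so a half turn about z gives the same grasp; the last joint's range is limited). The gripper opens to 87 mm and grips with 3 to 60 N. Pads are 19 mm wide; open, the fingers measure 117 mm over their backs; the gripper's body (75 mm by 190 mm) begins 51 mm behind the grasp point.
Start: joints at [-1.369, 0.527, 1.433, -0, 1.181, -0.178], TCP at [232.31, -580.197, 222.548] pointing down, gripper open.
Joint ranges: [-3.08, 3.08], [-0.75, 2.2], [0.22, 2.44], [-1.43, 4.57], [0, 2.65], [-2.85, 2.85]. Speed limits (rad/s): [2.79, 2.79, 3.14, 3.14, 3.14, 3.14].

## Interface

Orientations are given as a unit quaternion [x, y, z, w].
In Python, from station import ctrl gives the robot as it stands.
- The arm moves only by the shell command python3 -m handwheel 'ROWS' [FORCE]. ROWS is a JSON object of lists of equal length, an entry for each row: "delta_pos": the shift along the tool's x, y, z in m, a list of three; "dr": the turn, a rotation vector about the tool's x, y, z in degrees, a list of three; "fingers": the opening, from 0 (shut) to 1 (fully open). In form: {"delta_pos": [[dx, dy, dz], ...], "dr": [[rx, ry, rz], ...], "fingers": [fingers, ...]}. A call has exactly 5 rows; each row shifts and turns the commanded pose from where the row before left it, along the tool's axes as they then stand; what a row does not reach is not made up. A row lasts 1/10 s, in which the tool goes at most 50 mm and 8.59 degrees, less where a joint would pass 70% of its speed; a pose out of reach is approached as far as the arm can. A call is refused whole if a number of a shift passes 0.05 or a number of a turn 8.59, either way. A call with a gripper value outside its range is refused whole. The fingers move at their own pace and stop on an object; FORCE is the grip in N (left out, the last holds). Time passes only in rows, so rows that do not move let the fingers close, or fill a call up. It gives the time, the measured TCP pose, the force and the opening at its end, in the units of the state.
- ctrl.observe(): the state, without advancing time (a new reading comes with each control period).
- ctrl.get_image(name): name is "scene" or "top" or "wrist"; returns a dict with "color" (400x640x3 uint8, red, green, blue), "fovy" (degrees; the focal length in pixels is half the picture's height over the tangent of half this angle, whatever the lens; pixels are square), "cx", "cy" (the principal point, pixels), "R" (3x3) and "t" (3): a world point X has camera coordinates R X + t. Camera axes: x right, y down, z forward; pixel columns grow to the right and rows downward; lengths in mm; the calibration is good to about 2 mm. A picture is of the moment at which its call begins. There is no depth.
- ctrl.hand_in(): hands the job in, once; it reports no verdict.
Trained networks look in a picture, given as the dict that the camera call returned (one of the last four; its "shot" number tells which), for a name from the list of things; names that differ only in an ending like _2 or _b are one class to them, and where a whole thing is asked for, a point or a joint stands for the part that bears it (a point fixed in the world has none). Each returns a list of dicts, best first, with "p" (0 to 1); they miss things now and then, are a little off and sometimes report something else, mostly with a low value. They report only what shows in the picture. A call takes as long as a camera call. They do not tell look-alikes from the thing itself.
- ctrl.look_for(query, picture): "location" ([column, row] in pixels, amid what is visible of it).
- ctrl.silhouettes(query, picture): "pixels" (400x640 bool, what is visible of it) and "location" ([column, row] in pixels, amid what is visible of it).
- ctrl.pinpoint(query, picture): "location" ([column, row] in pixels: a listed point, or the origin of a listed thing).
The state is a dict: "t": time; "joints": joint angles; "qd": joint speeds; "joint_torque": joint torques, N m; "eef_pos": TCP position; "ee_rot": TCP orientation; "ft_force": force on the tool from outside, world axes, zero at the start; "moment": the same for the moment, N m; "width": finger opening in mm.
Only numpy, scipy, OpenCV 4.12 (cv2) and the standard library are available. Lean on these libraries where they do the work, as an engineer would, in place of code of your own. Each camera call takes 0.05 s, during which the arm holds its last target. There are 200 camera calls.

## Working session

There is one attempt and no reset: what is moved stays moved. The work goes in short steps, Python scripts to look and compute and a shell command to move; the robot and the scene stay as the last step left them, time stands still between calls to the robot, and variables do not carry over. Pictures are saved under pics/ and viewed, about 8 in all and at most 12, crops included, and the job is handed in when it is done.

```bash
ls; mkdir -p pics
cat > h.py <<'E'
import numpy as np,cv2,json
from station import ctrl
from scipy.spatial.transform import Rotation as Ro
def save(im,n): cv2.imwrite('pics/'+n,cv2.cvtColor(im['color'],cv2.COLOR_RGB2BGR))
def ray(im,px):
    f=200/np.tan(np.radians(im['fovy'])/2);R=np.array(im['R']);t=np.array(im['t'])
    d=R.T@np.array([(px[0]-im['cx'])/f,(px[1]-im['cy'])/f,1]);return -R.T@t,d
def atz(im,px,z):
    c,d=ray(im,px);return c+d*(z-c[2])/d[2]
def proj(im,X):
    f=200/np.tan(np.radians(im['fovy'])/2);c=np.array(im['R'])@np.array(X)+np.array(im['t'])
    return np.array([im['cx']+f*c[0]/c[2],im['cy']+f*c[1]/c[2]])
E
python3 - <<'E'
from h import *
a=ctrl.get_image('scene');b=ctrl.get_image('top')
save(a,'s0.png');save(b,'t0.png')
Z=dict(board=0,socket_mouth=26,relay=0,holder=0,probe=None,probe_grip=None,test_yellow=10,test_white=10,test_yellow_pad=14,screw_dish=0,flux_tub=0,blue_driver=0)
for im,n in((a,'scene'),(b,'top')):
    print(n,im['fovy'],ray(im,(320,200))[0].round())
    for k,z in Z.items():
        for r in ctrl.pinpoint(k,im)[:4]:
            print(k,round(r['p'],2),np.round(r['location']),'' if z is None else atz(im,r['location'],z).round(1))
print(ctrl.observe())
E
```

```text
pics
scene 45.49414068792092 [-356.  590.  717.]
board 0.95 [324. 230.] [505.1  10.7   0. ]
socket_mouth 0.94 [314. 227.] [497.2  44.3  26. ]
relay 0.54 [242. 267.] [478.2 257.6   0. ]
probe 0.95 [314. 273.] 
probe 0.53 [314. 226.] 
probe_grip 0.76 [288. 295.] 
probe_grip 0.4 [316. 225.] 
test_yellow 0.58 [315. 215.] [565.4  -1.3  10. ]
test_white 0.4 [339. 229.] [475.3 -19.2  10. ]
screw_dish 0.68 [294. 194.] [704.9 -16.3   0. ]
flux_tub 0.49 [327. 191.] [ 669.5 -110.3    0. ]
blue_driver 0.42 [242. 216.] [679.1 163.    0. ]
top 45.90872609954856 [ 411.   -2. 1200.]
board 0.59 [318. 222.] [519.2   9.9   0. ]
socket_mouth 0.87 [306. 231.] [494.2  41.5  26. ]
relay 0.52 [224. 236.] [483.4 248.6   0. ]
holder 0.64 [436. 229.] [ 500.6 -290.7    0. ]
probe 0.92 [272. 284.] 
probe 0.66 [440. 230.] 
probe 0.59 [324. 152.] 
probe_grip 0.59 [231. 302.] 
probe_grip 0.45 [445. 239.] 
probe_grip 0.2 [434. 233.] 
test_yellow 0.65 [323. 207.] [557.   -0.8  10. ]
test_white 0.48 [329. 235.] [485.6 -16.4  10. ]
test_yellow_pad 0.51 [324. 206.] [560.1  -3.6  14. ]
screw_dish 0.63 [326. 154.] [698.   -9.9   0. ]
flux_tub 0.64 [369. 165.] [ 668.  -121.6    0. ]
flux_tub 0.5 [334. 234.] [488.5 -28.7   0. ]
blue_driver 0.73 [261. 159.] [683.8 159.3   0. ]
{'t': 1.3, 'joints': array([-1.36850367e+00,  5.27474468e-01,  1.43270636e+00,  2.12013745e-05,
        1.18138289e+00, -1.78498302e-01]), 'qd': array([-0.00048206,  0.00015428, -0.00218348, -0.00059763, -0.00020257,
        0.00015519]), 'joint_torque': array([ 4.88785336e-04, -4.40016317e+01, -1.76985490e+01,  6.36884454e-02,
        5.04875486e-02,  2.98599204e-06]), 'eef_pos': array([ 232.31447889, -580.1996424 ,  222.56207281]), 'ee_rot': array([ 8.28144738e-01, -5.60514311e-01,  1.72046808e-05,  3.09288133e-06]), 'ft_force': array([-0.21216984,  1.10024361, -0.37554942]), 'moment': array([-0.02456275, -0.02032436, -0.01284246]), 'width': 87.23129903419822}
```

```bash
python3 -c "
import cv2,numpy as np
a=cv2.imread('pics/s0.png');b=cv2.imread('pics/t0.png')
ca=cv2.resize(a[150:330,180:480],None,fx=2.6,fy=2.6,interpolation=2)[:, :780]
cv2.imwrite('pics/sc.png',ca)
cv2.imwrite('pics/tc.png',cv2.resize(b[130:330,190:480],None,fx=2.7,fy=2.7,interpolation=2))"
```

```text
(no output)
```

View pics/sc.png

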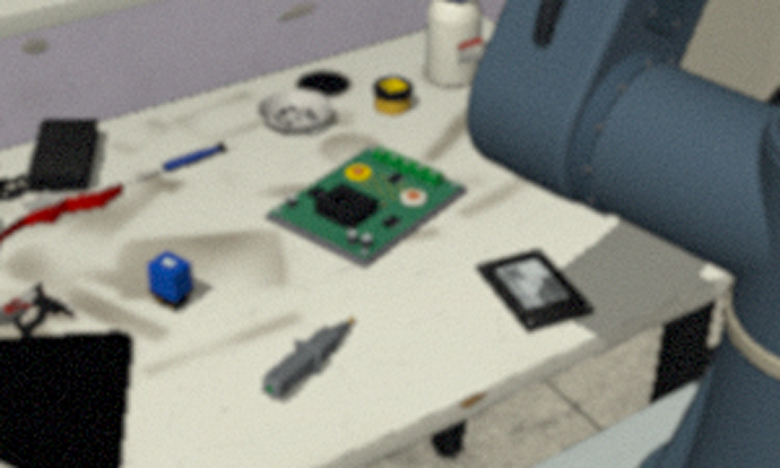

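View pics/tc.png

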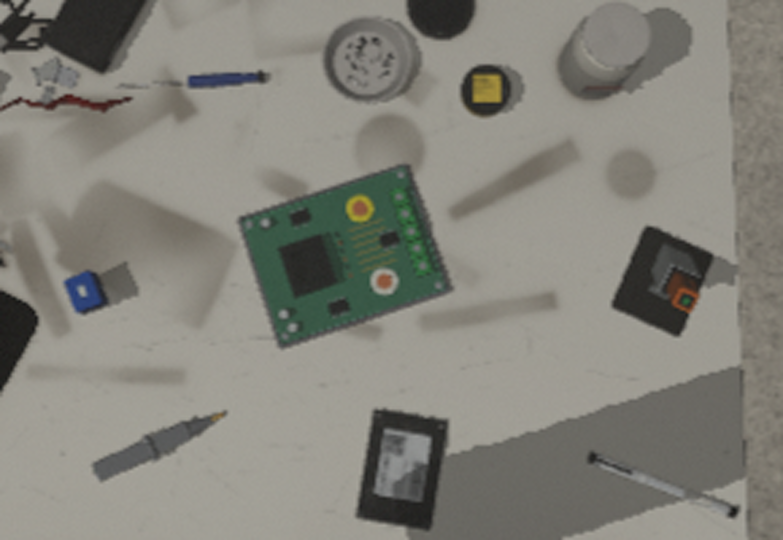

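```bash
cat >> h.py <<'E'
def down(yaw): # tool pointing down, x axis at yaw deg
    c,s=np.cos(np.radians(yaw)),np.sin(np.radians(yaw));return Ro.from_matrix([[c,s,0],[s,-c,0],[0,0,-1]])
def plan(p0,r0,p1,r1,vmax=48,wmax=8.4,n=None):
    p0,p1=np.array(p0,float),np.array(p1,float);w=(r0.inv()*r1).as_rotvec(degrees=True)
    n=n or int(np.ceil(max(np.linalg.norm(p1-p0)/vmax,np.linalg.norm(w)/wmax,1)))
    print('n',n,'dr',(w/n).round(2).tolist());step=Ro.from_rotvec(w/n,degrees=True);r=r0
    for i in range(n):
        print((r.inv().apply((p1-p0)/n)/1000).round(4).tolist());r=r*step
def here():
    s=ctrl.observe();return s['eef_pos'],Ro.from_quat(s['ee_rot'])
E
python3 - <<'E'
from h import *
p,r=here()
a=down(-30);plan(p,r,(520,-200,230),a,n=10)
plan((520,-200,230),a,(460,245,230),down(18),n=10)
E
```

```text
n 10 dr [-0.0, -0.0, -3.82]
[-0.0246, -0.0408, -0.0007]
[-0.0218, -0.0424, -0.0007]
[-0.019, -0.0437, -0.0007]
[-0.016, -0.0449, -0.0007]
[-0.013, -0.0459, -0.0007]
[-0.0099, -0.0466, -0.0007]
[-0.0068, -0.0472, -0.0007]
[-0.0036, -0.0475, -0.0007]
[-0.0004, -0.0477, -0.0007]
[0.0027, -0.0476, -0.0007]
n 10 dr [0.0, 0.0, -4.8]
[-0.0274, -0.0355, 0.0]
[-0.0244, -0.0377, 0.0]
[-0.0211, -0.0396, 0.0]
[-0.0177, -0.0412, 0.0]
[-0.0142, -0.0426, 0.0]
[-0.0106, -0.0436, 0.0]
[-0.0069, -0.0444, 0.0]
[-0.0032, -0.0448, 0.0]
[0.0006, -0.0449, 0.0]
[0.0043, -0.0447, 0.0]
```

```bash
python3 -m handwheel '{"delta_pos":[[-0.0246,-0.0408,-0.001],[-0.0218,-0.0424,-0.001],[-0.019,-0.0437,-0.001],[-0.016,-0.0449,-0.001],[-0.013,-0.0459,-0.001]],"dr":[[0,0,-3.8],[0,0,-3.8],[0,0,-3.8],[0,0,-3.8],[0,0,-3.8]],"fingers":[1,1,1,1,1]}' >/dev/null
python3 -m handwheel '{"delta_pos":[[-0.01,-0.0466,-0.001],[-0.007,-0.0472,-0.001],[-0.0036,-0.0475,-0.001],[-0.0004,-0.0477,-0.001],[0.0027,-0.0476,0]],"dr":[[0,0,-3.8],[0,0,-3.8],[0,0,-3.8],[0,0,-3.8],[0,0,-3.8]],"fingers":[1,1,1,1,1]}'
python3 -m handwheel '{"delta_pos":[[-0.0274,-0.0355,0],[-0.0244,-0.0377,0],[-0.021,-0.0396,0],[-0.0177,-0.0412,0],[-0.0142,-0.0426,0]],"dr":[[0,0,-4.8],[0,0,-4.8],[0,0,-4.8],[0,0,-4.8],[0,0,-4.8]],"fingers":[1,1,1,1,1]}' >/dev/null
python3 -m handwheel '{"delta_pos":[[-0.0106,-0.0436,0],[-0.007,-0.0444,0],[-0.003,-0.0448,0],[0.0006,-0.045,0],[0.0043,-0.0447,0]],"dr":[[0,0,-4.8],[0,0,-4.8],[0,0,-4.8],[0,0,-4.8],[0,0,-4.8]],"fingers":[1,1,1,1,1]}'
python3 - <<'E'
from h import *
print(here()[0],here()[1].as_matrix()[:,0])
a=ctrl.get_image('wrist');save(a,'w1.png');print(a['fovy'],ray(a,(320,200)),ctrl.observe()['t'])
for k,z in(('relay',0),('socket_mouth',26)):
  for r in ctrl.pinpoint(k,a)[:2]: print(k,r['p'],r['location'],atz(a,r['location'],z))
E
```

```text
t: 2.3
eef_pos: [521.3, -198.6, 232.0]
ee_rot: [0.966, -0.259, 0.0, 0.0]
ft_force: [-0.5, 0.2, -0.5]
width: 86.7
t: 3.3
eef_pos: [461.6, 246.8, 231.8]
ee_rot: [0.988, 0.157, 0.0, -0.0]
ft_force: [0.4, 0.3, -0.5]
width: 87.4
[461.5798045  246.81677449 231.82926559] [9.50944858e-01 3.09359469e-01 7.72425344e-04]
63.20194093956622 (array([435.61369246, 326.94384852, 394.02213486]), array([ 0.09842217, -0.29892105, -0.94923527])) 3.35
relay 0.87 [332.3, 166.6] [477.43623143 248.91970181   0.        ]
socket_mouth 0.91 [299.8, 314.2] [498.11585859  48.82439503  26.        ]
```

View pics/w1.png

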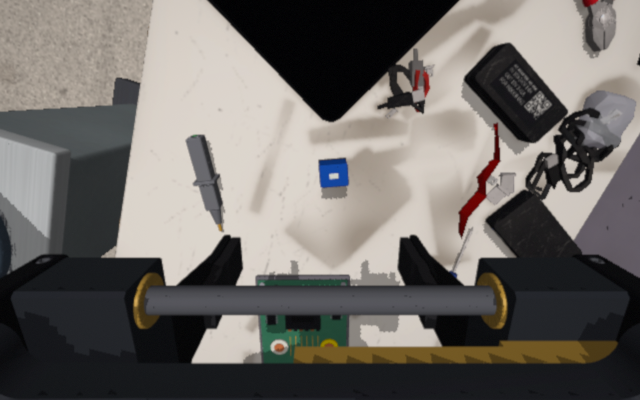

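```bash
cat >> h.py <<'E'
from scipy.optimize import minimize
def boxmask(im,x,y,yaw,sx,sy,z0,z1,S=4):
    c,s=np.cos(yaw),np.sin(yaw);P=[]
    for a in(-.5,.5):
        for b in(-.5,.5):
            for z in(z0,z1): P.append(proj(im,(x+c*a*sx-s*b*sy,y+s*a*sx+c*b*sy,z)))
    h=cv2.convexHull(np.array(P,np.float32)).reshape(-1,2)
    m=np.zeros((400,640),np.uint8);cv2.fillConvexPoly(m,np.round(h*16).astype(np.int32),1,cv2.LINE_AA,4);return m
def fit(im,mask,x0,size,z0,z1):
    best=[]
    def cost(v):
        k=boxmask(im,v[0],v[1],v[2]/20,*size,z0,z1);return 1-(k&mask).sum()/(k|mask).sum()
    for yw in np.radians(np.arange(-90,90,22.5)):
        r=minimize(cost,[x0[0],x0[1],yw*20],method='Nelder-Mead',options=dict(initial_simplex=np.array([[x0[0],x0[1],yw*20],[x0[0]+6,x0[1],yw*20],[x0[0],x0[1]+6,yw*20],[x0[0],x0[1],yw*20+5]])))
        best.append((r.fun,r.x[0],r.x[1],np.degrees(r.x[2]/20)))
    return np.round(sorted(best)[:4],2)
E
python3 - <<'E'
from h import *
a=ctrl.get_image('wrist')
h=cv2.cvtColor(a['color'],cv2.COLOR_RGB2HSV)
m=((h[...,0]>100)&(h[...,0]<130)&(h[...,1]>110)&(h[...,2]>40)).astype(np.uint8)
m=cv2.morphologyEx(m,cv2.MORPH_CLOSE,np.ones((9,9)))
m[:140]=0;m[210:]=0;m[:,:290]=0;m[:,380:]=0
print(m.sum());print(fit(a,m,(480,250),(32,26),12,46))
t=ctrl.get_image('top');h=cv2.cvtColor(t['color'],cv2.COLOR_RGB2HSV)
m=((h[...,0]>100)&(h[...,0]<130)&(h[...,1]>110)&(h[...,2]>40)).astype(np.uint8);m=cv2.morphologyEx(m,cv2.MORPH_CLOSE,np.ones((5,5)))
k=np.zeros_like(m);k[225:250,205:240]=m[225:250,205:240];print(k.sum());print(fit(t,k,(480,250),(32,26),12,46))
c=a['color'][140:210,280:390];g=a['color'][255:365,240:370]
cv2.imwrite('pics/w2.png',cv2.cvtColor(np.hstack([cv2.resize(c,(550,350),interpolation=2)[:,80:430],cv2.resize(g,(414,350),interpolation=2)]),4))
E
```

```text
742
[[1.3000e-01 4.7633e+02 2.4881e+02 1.8340e+01]
 [1.5000e-01 4.7699e+02 2.4967e+02 2.0870e+01]
 [1.6000e-01 4.7641e+02 2.4943e+02 2.5090e+01]
 [1.6000e-01 4.7720e+02 2.4901e+02 2.7350e+01]]
128
[[ 3.5000e-01  4.7855e+02  2.4988e+02 -1.7620e+01]
 [ 3.6000e-01  4.7938e+02  2.5270e+02  4.6040e+01]
 [ 3.6000e-01  4.7980e+02  2.5003e+02  8.6700e+00]
 [ 3.7000e-01  4.7969e+02  2.5161e+02  3.0650e+01]]
```

View pics/w2.png

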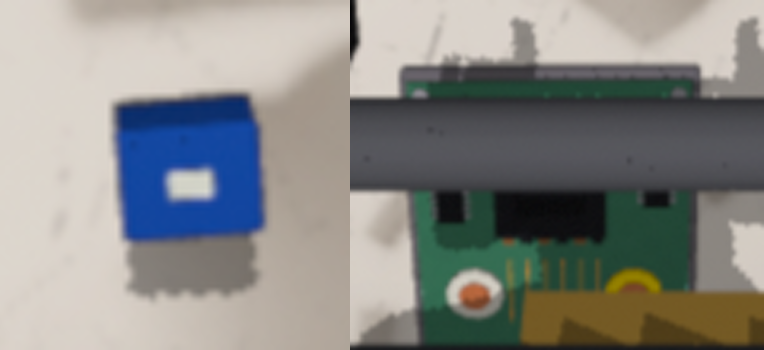

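Run:
```python
from h import *
p,r=here()
plan(p,r,(477,249,190),down(-67.9),n=10)
```

```text
n 10 dr [0.0, -0.0, 8.57]
[0.0016, 0.0001, 0.0042]
[0.0016, -0.0002, 0.0042]
[0.0015, -0.0004, 0.0042]
[0.0014, -0.0006, 0.0042]
[0.0013, -0.0008, 0.0042]
[0.0012, -0.001, 0.0042]
[0.001, -0.0012, 0.0042]
[0.0008, -0.0013, 0.0042]
[0.0006, -0.0014, 0.0042]
[0.0004, -0.0015, 0.0042]
```

```bash
python3 -m handwheel '{"delta_pos":[[0.0016,0,0.004],[0.0016,0,0.004],[0.0015,-0.0004,0.004],[0.0014,-0.0006,0.004],[0.0013,-0.0008,0.004]],"dr":[[0,0,8.57],[0,0,8.57],[0,0,8.57],[0,0,8.57],[0,0,8.57]],"fingers":[1,1,1,1,1]}' >/dev/null
python3 -m handwheel '{"delta_pos":[[0.0012,-0.001,0.004],[0.001,-0.0012,0.004],[0.0008,-0.0013,0.004],[0.0006,-0.0014,0.004],[0.0004,-0.0015,0.004]],"dr":[[0,0,8.57],[0,0,8.57],[0,0,8.57],[0,0,8.57],[0,0,8.57]],"fingers":[1,1,1,1,1]}'
python3 - <<'E'
from h import *
a=ctrl.get_image('wrist');save(a,'w3.png')
h=cv2.cvtColor(a['color'],cv2.COLOR_RGB2HSV)
m=((h[...,0]>100)&(h[...,0]<130)&(h[...,1]>120)&(h[...,2]>50)).astype(np.uint8)
m=cv2.morphologyEx(m,cv2.MORPH_CLOSE,np.ones((15,15)))
u=proj(a,(477,249,30)).astype(int);print(u)
k=np.zeros_like(m);k[u[1]-50:u[1]+50,u[0]-50:u[0]+50]=m[u[1]-50:u[1]+50,u[0]-50:u[0]+50]
print(k.sum());print(fit(a,k,(477,249),(32,26),12,46))
ys,xs=np.where(k);print(xs.min(),xs.max(),ys.min(),ys.max())
p,r=here();print(p,np.degrees(np.arctan2(*r.as_matrix()[[1,0],0])))
E
```

```text
t: 4.55
eef_pos: [477.6, 247.0, 191.4]
ee_rot: [0.827, -0.562, 0.0, 0.0]
ft_force: [-0.0, 0.8, 0.8]
width: 87.3
[317 178]
907
[[1.3000e-01 4.7632e+02 2.4880e+02 2.2070e+01]
 [1.3000e-01 4.7654e+02 2.4812e+02 2.1220e+01]
 [1.4000e-01 4.7545e+02 2.4857e+02 2.2270e+01]
 [1.4000e-01 4.7697e+02 2.4840e+02 2.5250e+01]]
305 330 161 197
[477.55453899 246.9922745  190.85167787] -68.6722357916777
```

View pics/w3.png

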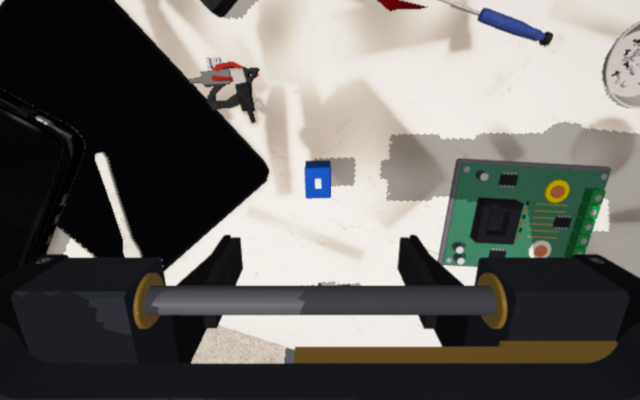

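```bash
python3 -m handwheel '{"delta_pos":[[-0.0018,0.0004,0.044],[0,0,0.044],[0,0,0.042],[0,0,0.03],[0,0,0.011]],"dr":[[0,0,0],[0,0,0],[0,0,0],[0,0,0],[0,0,0]],"fingers":[1,1,1,1,1]}'
python3 -m handwheel '{"delta_pos":[[0,0,0],[0,0,0],[0,0,0],[0,0,0],[0,0,0]],"dr":[[0,0,0],[0,0,0],[0,0,0],[0,0,0],[0,0,0]],"fingers":[0,0,0,0,0]}' 20
```

```text
t: 5.1
eef_pos: [474.4, 248.5, 17.9]
ee_rot: [0.829, -0.559, -0.002, 0.002]
ft_force: [-0.7, -0.3, 0.6]
width: 87.1
t: 5.6
eef_pos: [476.6, 250.8, 21.7]
ee_rot: [0.83, -0.558, 0.001, -0.001]
ft_force: [-0.1, -0.1, -0.4]
width: 55.1
```

```bash
python3 -m handwheel '{"delta_pos":[[0,0,0],[0,0,0],[0,0,0],[0,0,0],[0,0,0]],"dr":[[0,0,0],[0,0,0],[0,0,0],[0,0,0],[0,0,0]],"fingers":[0,0,0,0,0]}' 
python3 -m handwheel '{"delta_pos":[[0,0,-0.01],[0,0,-0.025],[0,0,-0.025],[0,0,-0.025],[0,0,-0.015]],"dr":[[0,0,0],[0,0,0],[0,0,0],[0,0,0],[0,0,0]],"fingers":[0,0,0,0,0]}'
python3 - <<'E'
from h import *
p,r=here();plan(p,r,(468,35,125),down(-72.5),n=5)
E
```

```text
t: 6.1
eef_pos: [475.8, 250.5, 20.6]
ee_rot: [0.83, -0.558, -0.0, 0.0]
ft_force: [-0.4, 0.1, 1.7]
width: 25.8
t: 6.6
eef_pos: [476.6, 250.8, 122.9]
ee_rot: [0.83, -0.558, 0.001, -0.001]
ft_force: [0.0, -0.3, -0.6]
width: 25.8
n 5 dr [-0.03, -0.0, 0.92]
[0.0393, 0.0178, -0.0005]
[0.0396, 0.0172, -0.0004]
[0.0399, 0.0166, -0.0004]
[0.0402, 0.0159, -0.0004]
[0.0404, 0.0153, -0.0004]
```

Gripped at 25.8 mm, as expected for the case's 26 mm side.

```bash
python3 -m handwheel '{"delta_pos":[[0.0393,0.0178,0],[0.0396,0.0172,0],[0.04,0.0166,0],[0.0402,0.016,0],[0.0404,0.0153,0]],"dr":[[0,0,0.9],[0,0,0.9],[0,0,0.9],[0,0,0.9],[0,0,0.9]],"fingers":[0,0,0,0,0]}'
python3 - <<'E'
from h import *
a=ctrl.get_image('wrist');save(a,'w4.png')
for k in('socket_mouth','test_yellow_pad'):
  for r in ctrl.pinpoint(k,a)[:2]: print(k,r['p'],r['location'],atz(a,r['location'],26 if k[0]=='s' else 14))
p,r=here();print(p,np.degrees(np.arctan2(*r.as_matrix()[[1,0],0])))
E
```

```text
t: 7.1
eef_pos: [467.1, 33.1, 121.2]
ee_rot: [0.807, -0.591, 0.0, -0.0]
ft_force: [-0.1, -1.1, 0.0]
width: 25.9
socket_mouth 0.64 [313.5, 154.6] [501.61286446  48.90504168  26.        ]
test_yellow_pad 0.59 [393.9, 102.5] [ 5.58784308e+02 -1.06248275e-01  1.40000000e+01]
[467.71515694  32.33477505 121.10831922] -72.68481845728016
```

View pics/w4.png

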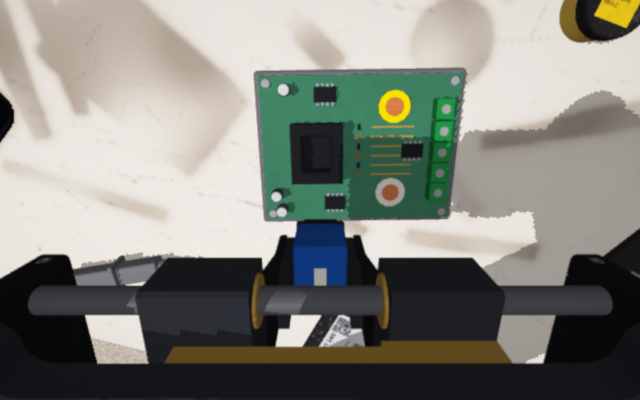

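```bash
cat >> h.py <<'E'
def fitsock(a,x0=(499,47),verbose=1):
    u=proj(a,(*x0,20)).astype(int);d=(a['color'].max(2)<62).astype(np.uint8)
    k=np.zeros_like(d);k[u[1]-45:u[1]+45,u[0]-38:u[0]+36]=d[u[1]-45:u[1]+45,u[0]-38:u[0]+36]
    n,l,st,_=cv2.connectedComponentsWithStats(k);i=1+np.argmax(st[1:,4]);k=(l==i).astype(np.uint8)
    k=cv2.morphologyEx(k,cv2.MORPH_OPEN,np.ones((7,7)));k=cv2.morphologyEx(k,cv2.MORPH_CLOSE,np.ones((15,15)))
    print('sock px',st[i],k.sum());return fit(a,k,x0,(48,42),10,26),k
E
python3 - <<'E'
from h import *
a=ctrl.get_image('wrist');p,r=here()
print(p); f,k=fitsock(a);print(f)
h=cv2.cvtColor(a['color'],cv2.COLOR_RGB2HSV)
m=((h[...,0]>100)&(h[...,0]<130)&(h[...,1]>120)&(h[...,2]>40)).astype(np.uint8)
for row in(228,235,242,250,258,264):
    xs=np.where(m[row,270:370])[0]+270
    print(row,xs.min() if len(xs) else 0,xs.max() if len(xs) else 0)
# predicted relay
X=r.as_matrix()
for nm,(ly,lz) in dict(bottomback=(-16,-12+20),bottom46=(-16,20-46),topfront=(16,20-46)).items():
    for sx in(-13,13): print(nm,sx,proj(a,p+X@np.array([sx,ly,lz])).round(1))
b=cv2.cvtColor(a['color'],4);print(a['color'][150,285:350:3].max(1),a['color'][115:192:3,317].max(1))
E
```

```text
[467.41390387  33.79658055 120.99451238]
sock px [ 288  123   54   62 3160] 3155
[[4.0000e-02 5.0224e+02 4.6510e+01 1.8360e+01]
 [4.0000e-02 5.0290e+02 4.6880e+01 1.8080e+01]
 [5.0000e-02 5.0234e+02 4.6210e+01 1.7330e+01]
 [5.0000e-02 5.0233e+02 4.6400e+01 1.9730e+01]]
228 298 342
235 296 343
242 294 346
250 292 347
258 292 347
264 293 347
bottomback -13 [293.3 220.5]
bottomback 13 [339.4 220.4]
bottom46 -13 [287.6 248. ]
bottom46 13 [343.6 247.9]
topfront -13 [289.7 306.6]
topfront 13 [342.3 306.5]
[130 106  36  36  36  22  22  23  25  36  35  35  35  35  34  31  35  35
  27  77  87  87] [131 131 110  25  35  34  35  27  35  35  36  35  35  34  33  35  35  35
  20  24  32  33  34  83 130 130]
```

Run:
```python
from h import *
a=ctrl.get_image('wrist');b=ctrl.get_image('wrist');p,r=here();print(p,np.degrees(np.arctan2(*r.as_matrix()[[1,0],0])))
C=(a['color'].astype(float)+b['color'])/2
print('rows216+',C[216:284:2,308,2].round().astype(int))
for row in(236,244,252,260): print(row,C[row,284:300,2].round().astype(int),C[row,338:354,2].round().astype(int))
print(fitsock(a)[0][:2],fitsock(b)[0][:2]);print(a['t'],np.array(a['R']).round(3).tolist(),np.array(b['t'])-a['t'])
Xm=r.as_matrix()
for u in((319.5,249),): 
    X=atz(a,u,p[2]+26);print('relay top back edge', X, Xm.T@(X-p))
q=C[105:200,275:360];cv2.imwrite('pics/w5.png',cv2.resize(np.clip(q[...,::-1]*2,0,255).astype(np.uint8),None,fx=6,fy=6,interpolation=2))
```

```text
[467.17308677  35.42047434 120.80239566] -72.34290899810325
rows216+ [100  88  24  20  74  88  87  89  89  88  88  88  88  88  89 103 120 124
 124 124 124 123 123 123 123 123 123 122 123 122 122 123 122 122]
236 [ 19  22  63 151 194 204 204 204 204 202 178 124  89  86  88  88] [ 88  89  88  88  88  86  94 150 188 198 198 196 194 190 169 106]
244 [12 12 17 19 20 21 20 20 26 56 78 86 88 89 89 89] [90 89 90 89 90 88 88 84 68 40 22 20 20 18 20 20]
252 [ 16  19  20  19  18  20  20  22  48  92 111 118 122 124 124 124] [124 123 123 123 123 122 119 114 104  68  32  20  20  20  20  20]
260 [ 18  20  20  20  20  20  20  20  36  86 108 116 122 124 124 124] [123 123 123 123 123 122 118 112  98  60  26  20  20  20  19  20]
sock px [ 291  123   53   62 3158] 3152
sock px [ 292  123   53   62 3143] 3135
[[4.0000e-02 5.0190e+02 4.6420e+01 1.8850e+01]
 [5.0000e-02 5.0222e+02 4.6630e+01 1.8410e+01]] [[5.0000e-02 5.0189e+02 4.6740e+01 1.8960e+01]
 [5.0000e-02 5.0223e+02 4.6100e+01 1.9180e+01]]
[-108.5754248   428.18726525  435.1667775 ] [[0.3, -0.954, -0.0], [-0.908, -0.286, 0.306], [-0.292, -0.091, -0.952]] [ 0.05902288 -0.10109549 -0.02677525]
relay top back edge [482.36694899  38.18237784 146.80239566] [  1.96759722 -15.31671163 -26.00016281]
```

View pics/w5.png

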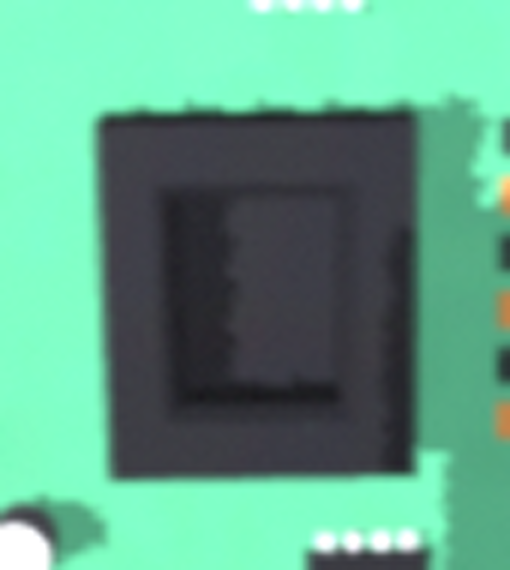

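Run:
```python
from h import *
a=ctrl.get_image('wrist')
P=[atz(a,u,26) for u in((291.2,124.2),(343.7,123.5),(343.7,183.5),(293.8,184.2))]
print(np.mean(P,0),[np.linalg.norm(P[i]-P[i-1]).round(1) for i in range(4)],[np.degrees(np.arctan2(*(P[i]-P[i-1])[[1,0]])).round(1) for i in range(4)])
p,r=here();print(p);plan(p,r,(502,48.6,70),down(-71.3),n=3)
```

```text
[502.67829241  47.77612899  26.        ] [np.float64(48.2), np.float64(40.7), np.float64(48.2), np.float64(40.9)] [np.float64(18.7), np.float64(-71.6), np.float64(-161.0), np.float64(108.5)]
[467.17802047  35.79077163 120.72838818]
n 3 dr [-0.0, 0.01, -0.33]
[-0.0005, -0.0124, 0.0169]
[-0.0005, -0.0124, 0.0169]
[-0.0004, -0.0124, 0.0169]
```

```bash
python3 -m handwheel '{"delta_pos":[[-0.0006,-0.0126,0.017],[-0.0006,-0.0126,0.017],[-0.0006,-0.0126,0.017],[0,0,0],[0,0,0]],"dr":[[0,0,-0.3],[0,0,-0.3],[0,0,-0.3],[0,0,0],[0,0,0]],"fingers":[0,0,0,0,0]}'
python3 - <<'E'
from h import *
for i in range(3): a=ctrl.get_image('wrist')
save(a,'w6.png');p,r=here();print(p,np.degrees(np.arctan2(*r.as_matrix()[[1,0],0])),ctrl.observe()['ft_force'])
q=a['color'][150:330,230:420];cv2.imwrite('pics/w6c.png',cv2.resize(np.clip(q[...,::-1]*1.7,0,255).astype(np.uint8),None,fx=3.3,fy=3.3,interpolation=2))
E
```

```text
t: 7.95
eef_pos: [502.0, 49.3, 69.4]
ee_rot: [0.812, -0.583, -0.001, 0.0]
ft_force: [-0.0, 0.0, -0.4]
width: 25.7
[502.34783814  48.36643673  70.27807793] -71.43551717834465 [ 0.03164804 -1.3110015   0.36577811]
```

View pics/w6c.png

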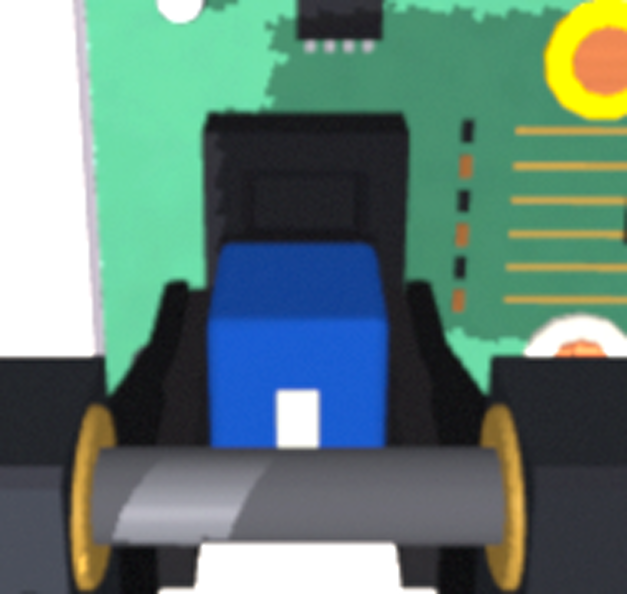

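Run:
```python
from h import *
a=ctrl.get_image('wrist');p,r=here();X=r.as_matrix()
g=lambda u,z:(X.T@(atz(a,(230+u[0]/3.3,150+u[1]/3.3),z)-p))[:2].round(1)
print(p)
for n,u,z in(('sock far L',(205,130),26),('sock far R',(408,130),26),('sock near R',(405,285),26),('hole far',(306,172),26),('case bot L',(220,242),p[2]-8),('case bot R',(378,242),p[2]-8),('case top L',(208,318),p[2]+26),('case top R',(388,318),p[2]+26)): print(n,g(u,z))
C=a['color'].astype(int);print(C[180:230,322].max(1))
```

```text
[502.50043309  48.1836023   70.34483636]
sock far L [-18.2 -23.6]
sock far R [ 22.6 -23.6]
sock near R [23.1 10.4]
hole far [  2.1 -14.7]
case bot L [-12.9 -14.4]
case bot R [ 14.2 -14.4]
case top L [-12.2 -17. ]
case top R [ 13.1 -17. ]
[85 85 83 68 39 16 17 16 17 16 19 21 22 22 23 23 22 21 23 23 23 22 20 20
 19 22 22 21 22 21 22 23 21 23 22 23 24 22 21 18 15 16 20 45 74 86 87 87
 87 88]
```

```bash
python3 -m handwheel '{"delta_pos":[[0.0016,0,0.008],[0,0,0.008],[0,0,0.003],[0,0,0.003],[0,0,0.003]],"dr":[[0,0,0],[0,0,0],[0,0,0],[0,0,0],[0,0,0]],"fingers":[0,0,0,0,0]}' 
python3 -m handwheel '{"delta_pos":[[0,0,0.0015],[0,0,0.0015],[0,0,0.0015],[0,0,0],[0,0,0]],"dr":[[0,0,0],[0,0,0],[0,0,0],[0,0,0],[0,0,0]],"fingers":[0,0,0,0,0]}'
```

```text
t: 8.65
eef_pos: [503.2, 46.4, 44.2]
ee_rot: [0.812, -0.584, -0.0, 0.0]
ft_force: [-0.6, -0.3, 9.4]
width: 25.8
t: 9.15
eef_pos: [502.8, 46.5, 39.9]
ee_rot: [0.812, -0.584, -0.0, 0.0]
ft_force: [-1.7, -0.4, -1.0]
width: 25.7
```

```bash
python3 -m handwheel '{"delta_pos":[[0,0,0.0015],[0,0,0.0015],[0,0,0.0015],[0,0,0.0015],[0,0,0]],"dr":[[0,0,0],[0,0,0],[0,0,0],[0,0,0],[0,0,0]],"fingers":[0,0,0,0,0]}' 
python3 -m handwheel '{"delta_pos":[[0,0,0.001],[0,0,0.001],[0,0,0],[0,0,0],[0,0,0]],"dr":[[0,0,0],[0,0,0],[0,0,0],[0,0,0],[0,0,0]],"fingers":[0,0,0,0,0]}'
```

```text
t: 9.65
eef_pos: [502.8, 46.4, 34.5]
ee_rot: [0.812, -0.584, -0.0, 0.0]
ft_force: [-3.1, -1.0, 6.2]
width: 26.0
t: 10.15
eef_pos: [502.9, 46.4, 34.3]
ee_rot: [0.812, -0.584, 0.0, 0.0]
ft_force: [-5.5, 0.4, 22.0]
width: 26.0
```

```bash
python3 -m handwheel '{"delta_pos":[[0,0,-0.0015],[0,0,0],[0,0,0],[0,0,0],[0,0,0]],"dr":[[0,0,0],[0,0,0],[0,0,0],[0,0,0],[0,0,0]],"fingers":[0.6,0.6,0.6,0.6,0.6]}' 
python3 -m handwheel '{"delta_pos":[[0,0,-0.02],[0,0,-0.03],[0,0,-0.04],[0,0,-0.04],[0,0,-0.04]],"dr":[[0,0,0],[0,0,0],[0,0,0],[0,0,0],[0,0,0]],"fingers":[0.6,0.6,0.6,0.6,0.6]}'
python3 - <<'E'
from h import *
a=ctrl.get_image('wrist');t=ctrl.get_image('top');save(a,'w7.png')
for im in(a,t):
  for k,z in(('relay',14),('test_yellow_pad',14),('holder',0),('probe',None),('probe_grip',None)):
    for q in ctrl.pinpoint(k,im)[:3]: print(k,round(q['p'],2),q['location'],'' if z is None else atz(im,q['location'],z))
h=cv2.cvtColor(a['color'],cv2.COLOR_RGB2HSV);m=((h[...,0]>20)&(h[...,0]<32)&(h[...,1]>180)&(h[...,2]>150)).astype(np.uint8)
n,l,st,c=cv2.connectedComponentsWithStats(m);print([(s[:5].tolist(),cc.round(1).tolist(),atz(a,cc,13).round(1)) for s,cc in zip(st[1:],c[1:]) if s[4]>60])
q=t['color'][200:265,400:470];cv2.imwrite('pics/t7.png',cv2.resize(np.vstack([cv2.resize(q[...,::-1],(640,594),interpolation=2),]),None,fx=1,fy=1))
cv2.imwrite('pics/m7.png',np.hstack([cv2.resize(a['color'][60:300,200:500,::-1],(450,360),interpolation=2),cv2.resize(q[...,::-1],(350,360),interpolation=2)]))
E
```

```text
t: 10.65
eef_pos: [503.4, 46.4, 33.2]
ee_rot: [0.812, -0.584, -0.0, 0.0]
ft_force: [0.3, -0.1, 0.5]
width: 50.7
t: 11.15
eef_pos: [502.9, 46.5, 204.7]
ee_rot: [0.812, -0.584, -0.0, 0.0]
ft_force: [-0.1, 0.0, -0.4]
width: 52.1
relay 0.72 [320.2, 173.0] [502.37893979  45.54712184  14.        ]
test_yellow_pad 0.65 [378.8, 140.0] [557.17234793  -2.77517567  14.        ]
holder 0.64 [564.1, 260.4] [ 489.8054728  -284.11890923    0.        ]
probe 0.64 [224.2, 253.0] 
probe_grip 0.51 [435.2, 4.0] 
relay 0.4 [302.4, 226.3] [507.66435573  50.05751988  14.        ]
holder 0.97 [434.5, 232.5] [ 492.1703351  -286.11163184    0.        ]
probe 0.65 [438.3, 231.1] 
probe_grip 0.64 [441.7, 240.2] 
[([519, 55, 36, 35, 738], [536.7, 72.5], array([ 671.8, -130. ,   13. ])), ([366, 129, 24, 23, 302], [377.2, 140.0], array([556.6,  -1.4,  13. ]))]
```

View pics/m7.png

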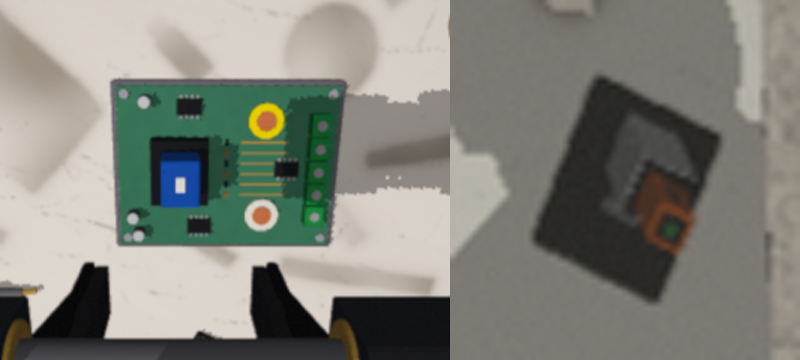

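Run:
```python
from h import *
t=ctrl.get_image('top')
print(atz(t,(444,241.5),135),[atz(t,(400+(u-450)/5,200+v/5.538),10).round(1).tolist() for u,v in((600,75),(720,138),(657,302),(535,240))])
p,r=here();plan(p,r,(475,-265,275),down(-112),n=10)
```

```text
[ 462.63246766 -275.05976577  135.        ] [[539.7, -273.8, 10.0], [510.6, -333.9, 10.0], [436.0, -299.4, 10.0], [464.3, -238.6, 10.0]]
n 10 dr [0.01, 0.0, 4.05]
[0.0286, 0.0126, -0.0072]
[0.0295, 0.0105, -0.0072]
[0.0301, 0.0084, -0.0072]
[0.0306, 0.0062, -0.0072]
[0.031, 0.0041, -0.0072]
[0.0312, 0.0019, -0.0072]
[0.0313, -0.0004, -0.0072]
[0.0312, -0.0026, -0.0072]
[0.0309, -0.0048, -0.0072]
[0.0305, -0.0069, -0.0072]
```

```bash
python3 -m handwheel '{"delta_pos":[[0.0286,0.0126,-0.007],[0.0295,0.0105,-0.007],[0.03,0.0084,-0.007],[0.0306,0.0062,-0.007],[0.031,0.0041,-0.007]],"dr":[[0,0,4.3],[0,0,4.3],[0,0,4.3],[0,0,4.3],[0,0,4.3]],"fingers":[0.8,0.8,0.8,0.8,0.8]}' >/dev/null
python3 -m handwheel '{"delta_pos":[[0.0312,0.0019,-0.007],[0.0313,-0.0004,-0.007],[0.0312,-0.0026,-0.007],[0.031,-0.0048,-0.007],[0.0305,-0.007,-0.007]],"dr":[[0,0,4.3],[0,0,4.3],[0,0,4.3],[0,0,4.3],[0,0,4.3]],"fingers":[0.8,0.8,0.8,0.8,0.8]}'
python3 - <<'E'
from h import *
for i in range(4): a=ctrl.get_image('wrist')
save(a,'w8.png')
for k in('holder','probe','probe_grip'):
    for q in ctrl.pinpoint(k,a)[:2]: print(k,round(q['p'],2),q['location'],atz(a,q['location'],dict(holder=0,probe=17,probe_grip=116)[k]))
p,r=here();print(p,np.degrees(np.arctan2(*r.as_matrix()[[1,0],0])),ctrl.observe()['joints'])
E
```

```text
t: 12.8
eef_pos: [468.8, -265.6, 273.6]
ee_rot: [-0.54, 0.842, 0.0, -0.0]
ft_force: [0.5, 0.5, -0.5]
width: 69.7
holder 0.92 [327.9, 138.9] [ 488.51430139 -287.44553494    0.        ]
probe_grip 0.69 [331.5, 176.7] [ 467.6811603  -279.04394795  116.        ]
probe_grip 0.24 [116.4, 182.3] [553.54352797 -77.44955732 116.        ]
[ 468.92147799 -263.09221345  273.03276896] -114.40398733001142 [-7.19395102e-01  3.51529010e-01  1.58841744e+00  3.05866636e-04
  1.20337173e+00  1.27722043e+00]
```

View pics/w8.png

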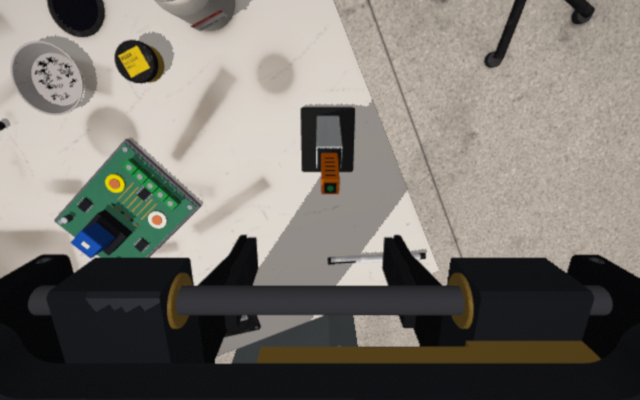

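Run:
```python
from h import *
a=ctrl.get_image('wrist')
im=a['color'].astype(int);h=cv2.cvtColor(a['color'],cv2.COLOR_RGB2HSV)
m=((h[...,0]<14)&(h[...,1]>130)&(h[...,2]>50));m[:,:280]=0;m[:,380:]=0;m[:100]=0;m[220:]=0
for row in range(140,198,4):
    xs=np.where(m[row])[0]; print(row,xs.min() if len(xs) else '',xs.max() if len(xs) else '',end=' | ')
d=(a['color'].max(2)<50)
sub=np.zeros((400,640),np.uint8);sub[100:180,290:365]=d[100:180,290:365]
n,l,st,_=cv2.connectedComponentsWithStats(sub);i=1+np.argmax(st[1:,4]);c=cv2.findContours((l==i).astype(np.uint8),0,2)[0][0]
rc=cv2.boxPoints(cv2.minAreaRect(c));print(rc)
W=[atz(a,u,10)[:2] for u in rc];print(np.round(W,1).tolist(),np.mean(W,0))
print('yaw edges',[np.degrees(np.arctan2(*(W[i]-W[i-1])[[1,0]])).round(1) for i in range(4)])
hsv=h;g=((h[...,0]>40)&(h[...,0]<85)&(h[...,1]>100)&(h[...,2]>60));g[:170]=0;g[200:]=0;g[:,:310]=0;g[:,350:]=0
ys,xs=np.where(g);e=(xs.mean(),ys.mean());print('green',e,len(xs),atz(a,e,134.7))
ys,xs=np.where(m);print('orange bottom',ys.max())
print(here()[0])
```

```text
140   | 144   | 148   | 152 324 340 | 156 323 341 | 160 323 341 | 164 323 341 | 168 323 342 | 172 324 341 | 176 324 342 | 180 324 342 | 184 325 341 | 188 325 341 | 192   | 196   | [[304. 106.]
 [357. 106.]
 [357. 169.]
 [304. 169.]]
[[539.3, -273.1], [511.8, -334.0], [436.6, -303.1], [465.8, -238.5]] [ 488.37898434 -287.17771169]
yaw edges [np.float64(-25.2), np.float64(-114.4), np.float64(157.7), np.float64(65.6)]
green (np.float64(333.0), np.float64(186.0)) 21 [ 462.91603974 -274.42082648  134.7       ]
orange bottom 191
[ 469.05329937 -263.07725528  273.1369508 ]
```

```bash
cat >> h.py <<'E'
def lean(yaw=-114.5,th=20):
    c,s=np.cos(np.radians(yaw)),np.sin(np.radians(yaw));a=np.radians(th)
    x=np.array([c,s,0]);z=np.array([-np.sin(a)*s,np.sin(a)*c,-np.cos(a)]);return Ro.from_matrix(np.array([x,np.cross(z,x),z]).T)
E
python3 - <<'E'
from h import *
L=lean();print(L.as_matrix().round(3))
p,r=here();plan(p,r,(453.1,-270,163.8),L,n=5)
E
```

```text
[[-0.415 -0.855  0.311]
 [-0.91   0.39  -0.142]
 [ 0.    -0.342 -0.94 ]]
n 5 dr [4.01, 0.01, 0.02]
[0.0026, 0.0023, 0.0219]
[0.0026, 0.0038, 0.0217]
[0.0026, 0.0053, 0.0213]
[0.0026, 0.0068, 0.0209]
[0.0026, 0.0083, 0.0204]
```

```bash
python3 -m handwheel '{"delta_pos":[[0.0026,0.0023,0.022],[0.0026,0.0038,0.0217],[0.0026,0.0053,0.0213],[0.0026,0.0068,0.021],[0.0026,0.0083,0.0204]],"dr":[[4,0,0],[4,0,0],[4,0,0],[4,0,0],[4,0,0]],"fingers":[0.7,0.7,0.7,0.7,0.7]}'
python3 - <<'E'
from h import *
for i in range(4): a=ctrl.get_image('wrist')
save(a,'w9.png');p,r=here();X=r.as_matrix();print(p,X.round(3))
h=cv2.cvtColor(a['color'],cv2.COLOR_RGB2HSV)
m=((h[...,0]<14)&(h[...,1]>130)&(h[...,2]>50));m[:,:260]=0;m[:,400:]=0;m[:100]=0
for row in range(140,290,8):
    xs=np.where(m[row])[0]; print(row,(xs.min(),xs.max(),(xs.min()+xs.max())/2) if len(xs) else '',end=' | ')
print()
z=np.array([-.311,.142,.94]);E=np.array([462.9,-274.4,134.7])
print('pred end/collar px',proj(a,E),proj(a,E-51*z),'tool axis pts',proj(a,p+X[:,2]*0),proj(a,p+X[:,2]*30),proj(a,p+X[:,2]*70),'E in tool',X.T@(E-p))
cv2.imwrite('pics/w9c.png',cv2.resize(np.clip(a['color'][100:300,220:440,::-1]*1.3,0,255).astype(np.uint8),None,fx=3,fy=3,interpolation=2))
E
```

```text
t: 13.7
eef_pos: [453.4, -270.6, 163.9]
ee_rot: [-0.533, 0.827, -0.148, 0.094]
ft_force: [1.9, 0.6, -0.1]
width: 61.3
[ 453.66342386 -271.05702351  164.10605477] [[-0.414 -0.856  0.31 ]
 [-0.91   0.389 -0.141]
 [-0.001 -0.341 -0.94 ]]
140  | 148  | 156  | 164  | 172  | 180  | 188  | 196 (np.int64(309), np.int64(332), np.float64(320.5)) | 204 (np.int64(308), np.int64(333), np.float64(320.5)) | 212 (np.int64(307), np.int64(333), np.float64(320.0)) | 220 (np.int64(306), np.int64(334), np.float64(320.0)) | 228 (np.int64(306), np.int64(334), np.float64(320.0)) | 236 (np.int64(308), np.int64(332), np.float64(320.0)) | 244  | 252  | 260  | 268  | 276  | 284  | 
pred end/collar px [319.89010477 228.06915442] [320.08218701 202.07163044] tool axis pts [321.16968561 249.34211575] [321.08430609 227.51322724] [321.00134115 206.30167142] E in tool [-0.76381016  0.81438909 30.9832092 ]
```

View pics/w9c.png

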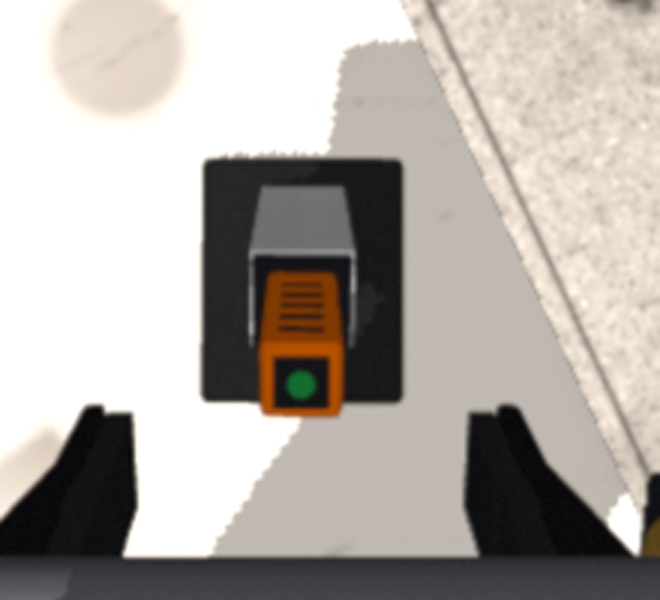

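```bash
python3 -m handwheel '{"delta_pos":[[-0.0008,0.0008,0.025],[0,0,0.025],[0,0,0.015],[0,0,0.005],[0,0,0]],"dr":[[0,0,0],[0,0,0],[0,0,0],[0,0,0],[0,0,0]],"fingers":[0.7,0.7,0.7,0.5,0.3]}'
python3 -m handwheel '{"delta_pos":[[0,0,0],[0,0,0],[0,0,0],[0,0,0],[0,0,0]],"dr":[[0,0,0],[0,0,0],[0,0,0],[0,0,0],[0,0,0]],"fingers":[0,0,0,0,0]}' 30
python3 -m handwheel '{"delta_pos":[[0,0,0],[0,0,0],[0,0,-0.005],[0,0,-0.01],[0,0,-0.01]],"dr":[[0,0,0],[0,0,0],[0,0,0],[0,0,0],[0,0,0]],"fingers":[0,0,0,0,0]}'
```

```text
t: 14.4
eef_pos: [476.4, -281.0, 98.5]
ee_rot: [-0.533, 0.828, -0.147, 0.094]
ft_force: [-0.9, 0.1, 0.2]
width: 51.8
t: 14.9
eef_pos: [474.8, -280.4, 98.3]
ee_rot: [-0.533, 0.828, -0.146, 0.094]
ft_force: [-0.8, 2.3, 2.6]
width: 17.6
t: 15.4
eef_pos: [466.5, -276.4, 121.7]
ee_rot: [-0.533, 0.828, -0.145, 0.094]
ft_force: [0.5, -0.2, -2.0]
width: 18.2
```

```bash
python3 -m handwheel '{"delta_pos":[[0,0,-0.02],[0,0,-0.03],[0,0,-0.03],[0,0,-0.03],[0,0,-0.03]],"dr":[[0,0,0],[0,0,0],[0,0,0],[0,0,0],[0,0,0]],"fingers":[0,0,0,0,0]}'
python3 - <<'E'
from h import *
for i in range(3): a=ctrl.get_image('wrist')
save(a,'w10.png');p,r=here();print(p,ctrl.observe()['width'])
plan(p,r,(520,-15,190),down(-100),n=8)
E
```

```text
t: 15.9
eef_pos: [422.2, -256.2, 254.4]
ee_rot: [-0.533, 0.828, -0.146, 0.094]
ft_force: [0.3, 0.3, -0.5]
width: 17.9
[ 423.39530015 -257.35478569  255.19251047] 17.885048563290123
n 8 dr [-2.51, -0.34, -1.79]
[-0.0326, 0.0043, 0.007]
[-0.0327, 0.0029, 0.0074]
[-0.0327, 0.0016, 0.0077]
[-0.0327, 0.0002, 0.0079]
[-0.0326, -0.0012, 0.0081]
[-0.0325, -0.0025, 0.0082]
[-0.0324, -0.0039, 0.0082]
[-0.0322, -0.0053, 0.0082]
```

View pics/w10.png

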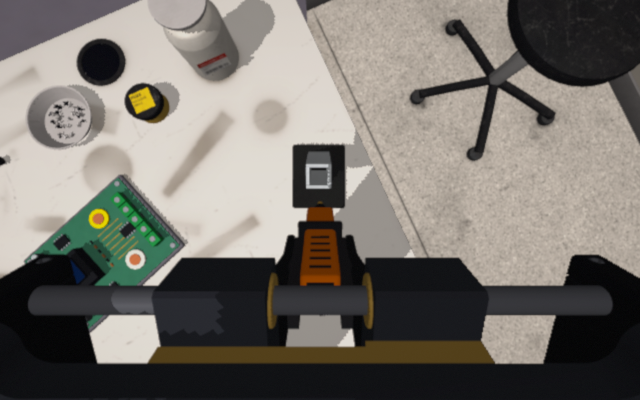

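Run:
```python
from h import *
p,r=here();plan(p,r,(557.3,-1,185),down(-110),n=10)
```

```text
n 10 dr [-2.02, -0.09, -0.44]
[-0.0289, 0.0009, 0.0071]
[-0.0289, 0.0005, 0.0071]
[-0.0289, -0.0, 0.0072]
[-0.0289, -0.0005, 0.0072]
[-0.0289, -0.001, 0.0072]
[-0.0288, -0.0014, 0.0072]
[-0.0288, -0.0019, 0.0072]
[-0.0288, -0.0024, 0.0072]
[-0.0287, -0.0029, 0.0072]
[-0.0287, -0.0033, 0.0071]
```

```bash
python3 -m handwheel '{"delta_pos":[[-0.0289,0.0009,0.007],[-0.0289,0.0005,0.007],[-0.0289,0,0.007],[-0.0289,-0.0005,0.007],[-0.0289,-0.001,0.007]],"dr":[[-2,-0.1,-0.4],[-2,-0.1,-0.4],[-2,-0.1,-0.4],[-2,-0.1,-0.4],[-2,-0.1,-0.4]],"fingers":[0,0,0,0,0]}' >/dev/null
python3 -m handwheel '{"delta_pos":[[-0.0288,-0.0014,0.007],[-0.0288,-0.002,0.007],[-0.0288,-0.0024,0.007],[-0.0287,-0.003,0.007],[-0.0287,-0.0033,0.007]],"dr":[[-2,-0.1,-0.4],[-2,-0.1,-0.4],[-2,-0.1,-0.4],[-2,-0.1,-0.4],[-2,-0.1,-0.4]],"fingers":[0,0,0,0,0]}'
python3 - <<'E'
from h import *
for i in range(3): a=ctrl.get_image('wrist')
s=ctrl.get_image('scene');t=ctrl.get_image('top')
p,r=here();X=r.as_matrix();tip=p+86*X[:,2];print(p,X[:,2],tip)
for n,im in(('w',a),('s',s),('t',t)):
    print(n,'expected tip px',proj(im,tip).round(1),'pad px',proj(im,(557.3,-1,14)).round(1))
    for k in('probe_tip','probe_grip','test_yellow_pad'):
        for q in ctrl.pinpoint(k,im)[:3]: print(k,round(q['p'],2),q['location'], atz(im,q['location'],14).round(1) if k[0]=='t' else '')
    h=cv2.cvtColor(im['color'],cv2.COLOR_RGB2HSV);m=((h[...,0]>20)&(h[...,0]<32)&(h[...,1]>140)&(h[...,2]>110)).astype(np.uint8)
    nn,l,st,c=cv2.connectedComponentsWithStats(m);print([(z[:5].tolist(),cc.round(1).tolist(),atz(im,cc,13).round(1).tolist()) for z,cc in zip(st[1:],c[1:]) if z[4]>15])
E
```

```text
t: 17.05
eef_pos: [557.6, 0.8, 183.6]
ee_rot: [-0.571, 0.821, 0.003, 0.001]
ft_force: [0.6, -1.4, -1.3]
width: 17.7
[556.83844904  -0.62263107 184.29963878] [-0.00105766  0.00473117 -0.99998825] [ 5.56747490e+02 -2.15750410e-01  9.83006494e+01]
w expected tip px [323.6 204.9] pad px [323.7 177.5]
probe_grip 0.71 [321.2, 270.4] 
test_yellow_pad 0.85 [323.5, 176.1] [558.8  -1.3  14. ]
[([392, 0, 36, 41, 997], [410.0, 19.2], [669.9, -125.5, 13.0]), ([313, 166, 25, 24, 324], [324.8, 177.3], [556.9, -2.1, 13.0])]
s expected tip px [316.7 188. ] pad px [316.6 214.9]
probe_tip 0.54 [312.8, 227.8] 
probe_grip 0.92 [287.3, 292.8] 
test_yellow_pad 0.51 [410.7, 202.5] [ 470.  -262.7   14. ]
test_yellow_pad 0.28 [311.4, 229.0] [507.6  46.8  14. ]
[([303, 126, 12, 4, 31], [308.1, 127.0], [1097.4, -307.9, 13.0]), ([325, 189, 5, 4, 17], [326.9, 190.6], [653.7, -98.9, 13.0])]
t expected tip px [322.3 202.5] pad px [322.7 206.7]
probe_grip 0.65 [231.5, 298.9] 
[([365, 158, 11, 10, 97], [369.9, 162.3], [672.0, -122.5, 13.0])]
```

Run:
```python
from h import *
a=ctrl.get_image('wrist');c=a['color'].astype(int);p,r=here();X=r.as_matrix()
for row in range(188,252,4): print(row,' '.join('%02x%02x%02x'%tuple(c[row,x]) for x in range(306,344,2)))
for d in(34,57,70,74,86): print('dist below TCP',d-86,proj(a,p+X[:,2]*(86-d)).round(1))
```

```text
188 387258 387358 377157 387358 437755 99a03b c5bc00 dbcb00 e0ce00 d5c500 bab201 748943 6a784b 7c7d4a 4d7453 377056 377056 3d7054 797948
192 387358 387257 377156 367054 367156 367156 387158 367156 367155 5e7650 7c7a44 567451 397056 377157 377156 5f764f 8e7f41 4e7453 387156
196 387458 387458 387458 387357 377357 387258 407256 847c45 727c4c 3d7256 387157 377256 437355 868047 707b4c 3a7156 377157 377256 4a7050
200 387358 387358 387257 377357 387258 377056 34654c 37664d 377156 3c7256 69784c 7c7e4a 4e7555 377256 377257 407255 7f7a45 6b7a4c 407255
204 2e5f48 346a51 253f33 172721 224635 1e3b2e 1a160e 13100c 222c1f 496b4c 387055 367156 397256 5d7851 908243 4d7453 367056 387157 3c7255
208 284a38 513a1e 602e07 602f08 602d04 602c03 602b01 602b01 5f2b02 602c03 60310d 60320f 6a3d11 495b3e 377156 387157 5e7750 867d43 517653
212 37462f 612d04 612c00 622d01 622d03 622c02 622d04 622d02 622d01 622d03 622d04 622c01 622c02 5d3411 867d45 6f7a4c 3a7155 377357 387357
216 4b3116 612d02 632e04 622c01 622d01 632d03 622d01 622c00 622c02 622d01 622c01 622c00 622d02 5d2e05 3e654a 367156 417255 867f46 727b4b
220 
[... 554 characters left out ...]
 622c02 552805 2e170b 2c1609 2c160a 2c1508 2c160a 2c170a 2c160a 2c170a 321807 612c01 622c03 5d2b01 2c170e 0f1011 0f0e10 28503e
240 612c03 622c01 622d02 622c00 622c01 622c00 622c00 622c01 622d02 622d03 612c00 612c01 622c02 622d03 5f2b02 3c1c0a 100e10 121011 0e0e0f
244 622c00 622c01 572805 4a2208 4a2208 492109 4a2207 4a2208 4a2107 492107 4a2208 4b2208 5d2a02 622c02 5f2b00 432006 120e0f 0f0f10 0f0f10
248 622c01 632d01 5b2a06 562705 572807 562704 562805 562703 562703 572806 562704 562805 5e2a01 632d02 612c02 592803 171111 0e0e0e 0f0e10
dist below TCP -52 [319.3 218.6]
dist below TCP -29 [319.2 231.9]
dist below TCP -16 [319.2 240.8]
dist below TCP -12 [319.2 243.7]
dist below TCP 0 [319.1 253.3]
```

Run:
```python
from h import *
P=[]
for i in range(3):
    a=ctrl.get_image('wrist');P.append(here()[0])
p,r=here();X=r.as_matrix();print(np.array(P).round(2).tolist(),X[:,2].round(4),ctrl.observe()['t'])
h=cv2.cvtColor(a['color'],cv2.COLOR_RGB2HSV);m=((h[...,0]>20)&(h[...,0]<32)&(h[...,1]>140)&(h[...,2]>110)).astype(np.uint8)
m[:150]=0;m[200:]=0;c=cv2.findContours(m,0,2)[0];c=max(c,key=cv2.contourArea);e=cv2.minEnclosingCircle(c);print(e,atz(a,e[0],13))
d=np.array([557.3,-1.2,110])-np.mean(P,0);print(d,X.T@d)
```

```text
[[557.93, -0.81, 185.8], [557.9, -0.73, 185.75], [557.94, -0.67, 185.7]] [ 0.002   0.0047 -1.    ] 17.95
((322.0, 177.14285278320312), 12.14295768737793) [556.78371913  -2.12445863  13.        ]
[ -0.62194547  -0.46266628 -75.75048863] [ 1.034686    0.43958923 75.7461127 ]
```

```bash
python3 -m handwheel '{"delta_pos":[[0.001,0.0004,0.025],[0,0,0.025],[0,0,0.02],[0,0,0.006],[0,0,0]],"dr":[[0,0,0],[0,0,0],[0,0,0],[0,0,0],[0,0,0]],"fingers":[0,0,0,0,0]}'
python3 - <<'E'
from h import *
F=[];P=[]
for i in range(8):
    a=ctrl.get_image('wrist' if i<7 else 'scene');F.append(ctrl.observe()['ft_force']);P.append(here()[0])
print(np.mean(F,0),np.std(F,0),P[-1])
s=a;c=s['color'];tip=P[-1]+[0,0,-86];print(proj(s,tip),proj(s,(557.3,-1,14)),proj(s,P[-1]+[0,0,39]))
u=proj(s,tip).astype(int)
for row in range(u[1]-34,u[1]+12,2): print(row,' '.join('%02x%02x%02x'%tuple(c[row,x]) for x in range(u[0]-9,u[0]+10)))
E
```

```text
t: 18.45
eef_pos: [556.8, -0.9, 108.9]
ee_rot: [-0.571, 0.821, 0.002, 0.001]
ft_force: [0.6, 0.7, -0.1]
width: 17.6
[ 0.05329398  0.2367952  -0.59875626] [0.35108257 0.39378947 0.46678145] [557.75970967  -1.11344464 110.34710391]
[316.59285373 211.54887912] [316.62078266 214.85567965] [316.95224113 170.48759075]
177 848178 8b8d7e 76786d 54544e 1e1f21 10120f 301e14 502809 783700 873f00 833d00 7c3a00 843d00 873e00 723401 471f16 19171b 262d32 293341
179 1a181b 1c1f22 1a1b19 141c17 0d080d 151b20 221711 522d1f 7b3d0d 893c00 8a3e00 893e00 934500 8d4502 733300 43190d 191618 121821 2e3940
181 100d16 000000 151015 0d0d0e 0f1411 16171d 231614 512d17 763700 883d00 854000 823e00 813c00 884100 763c11 46261a 161017 16181e 2d3438
183 141116 1b1823 0e181b 120f0e 0e1213 0d1113 2b201c 4f2710 793c00 8f4400 8e4500 864400 8b3e00 924400 7c3a02 4e2c21 201b1d 1b1b1d 20252c
185 242727 313230 373835 3e3f38 3d3b3a 242821 35211f 64350a 964800 a54f00 9d4f00 974600 a14b00 ac5b28 a5735b 907e74 696861 3e4136 232626
187 989589 9d9b8f a4a498 a9aa9d 9a9d8e 686960 51352c 863b00 ac4f00 b65900 a75100 aa5200 b05300 ae6038
[... 1664 characters left out ...]
b 19512c 005824
213 bcc0bc 969aae 6d7cab 4964ab 4867ab 556ea2 516b9d 3f6995 376a90 4f7581 5e7565 5d7452 5f6e42 61652a 58652a 49663d 326245 28604a 2a6648
215 526cb2 2953ac 1c4daa 3f63ae 768ab5 9faaba aab8c3 8b9cb4 5173ab 355ba8 28519f 435b9e 6b6e8a 938b5a a59f24 909b31 5b8550 397356 437c59
217 0f45a1 0c4da8 0b4bac 1a4faf 2854b0 4362b0 5169ae 4263ad 2452a4 174fa6 0f45a0 194399 2d4580 5b6463 7c7838 788434 61834d 4b764d 43744e
219 12479d 0c459b 074697 114a9e 0a489d 0049a5 0a4ca7 0347a1 124297 134085 0b3478 09326f 113868 35505e 426a53 4c7348 587c50 55784d 4d7a54
221 134b9b 164496 004095 074298 0c459a 124a9a 034297 0b468f 08377d 042e6b 0e2f67 16326b 223a66 38545d 4e6e55 4c7653 4a7b4f 567c4f 527b4c
```

```bash
python3 -m handwheel '{"delta_pos":[[0,0,0.004],[0,0,0.004],[0,0,0.002],[0,0,0.002],[0,0,0.001]],"dr":[[0,0,0],[0,0,0],[0,0,0],[0,0,0],[0,0,0]],"fingers":[0,0,0,0,0]}'
cat > f.py <<'E'
from h import *
F=[];P=[]
for i in range(12):
    a=ctrl.get_image('wrist');F.append(ctrl.observe()['ft_force']);P.append(here()[0])
print(np.mean(F[2:],0).round(2),P[-1],here()[1].as_matrix()[:,2].round(3),ctrl.observe()['t'],ctrl.observe()['width'])
E
python3 f.py
python3 -m handwheel '{"delta_pos":[[0,0,0.001],[0,0,0.001],[0,0,0],[0,0,0],[0,0,0]],"dr":[[0,0,0],[0,0,0],[0,0,0],[0,0,0],[0,0,0]],"fingers":[0,0,0,0,0]}'
python3 f.py
```

```text
t: 19.35
eef_pos: [557.2, -0.9, 96.4]
ee_rot: [-0.571, 0.821, 0.002, 0.002]
ft_force: [-0.8, 0.3, 1.8]
width: 17.8
[-0.77  0.48  1.04] [557.25247963  -0.94522087  96.62623214] [ 0.002  0.005 -1.   ] 19.95 17.849400809572444
t: 20.45
eef_pos: [557.3, -1.0, 94.6]
ee_rot: [-0.571, 0.821, 0.002, 0.002]
ft_force: [-1.1, 0.3, 1.6]
width: 17.6
[-1.12  0.18  1.75] [557.32596376  -0.92492404  94.5961088 ] [ 0.002  0.005 -1.   ] 21.05 18.123552575711503
```

Run:
```python
from h import *
a=ctrl.get_image('wrist');s=ctrl.get_image('scene');p,r=here();X=r.as_matrix();tip=p+X[:,2]*81
print('tip',tip.round(1))
h=cv2.cvtColor(a['color'],cv2.COLOR_RGB2HSV);m=((h[...,0]>20)&(h[...,0]<32)&(h[...,1]>140)&(h[...,2]>100)).astype(np.uint8)
n,l,st,c=cv2.connectedComponentsWithStats(m);print([(z[:5].tolist(),cc.round(1).tolist()) for z,cc in zip(st[1:],c[1:]) if z[4]>15])
u=proj(a,tip);print('tip px',u,'ring edges pred',[proj(a,(557.3+dx,-1.2+dy,13)).round(0).tolist() for dx,dy in((13,0),(-13,0),(0,13),(0,-13))])
C=a['color'];u=u.astype(int)
for row in range(u[1]-34,u[1]+8,3): print(row,' '.join('%02x%02x%02x'%tuple(C[row,x]) for x in range(u[0]-30,u[0]+31,3)))
for im in(a,s):
  for k in('relay','test_yellow_pad','probe_tip'):
    for q in ctrl.pinpoint(k,im)[:2]: print(k,round(q['p'],2),q['location'],atz(im,q['location'],14).round(1))
```

```text
tip [557.5  -0.6  13.6]
[([397, 0, 13, 29, 111], [401.5, 15.9]), ([421, 0, 47, 19, 532], [440.1, 6.2]), ([306, 190, 32, 26, 357], [322.3, 199.7])]
tip px [319.48429679 205.12615189] ring edges pred [[315.0, 190.0], [326.0, 219.0], [305.0, 210.0], [336.0, 199.0]]
171 e1ddd4 e2ddd4 e1dcd4 e1ddd4 e1dcd4 9c9792 5a565c 69646b 626667 387156 397559 397459 3a7559 397658 39765a 377357 244d3b 254c3b 254d3b 254c3a 264d3b
174 e1dcd4 e1ddd4 e1ddd4 dfdad0 837e7b 5f5b61 6c686f 4f625b 3a7459 3a7459 3a7659 3a7659 397659 387458 2a5742 264b3b 254d3a 254c3b 244c3a 254c3a 204934
177 e1dcd4 e2dcd4 dbd3cb 5a5759 625e65 6e6a70 3b604f 3a755a 387458 397559 397659 397759 38765a 377357 254c3b 254c3b 254d3b 254c3a 244c3a 254c3a 164026
180 e1dcd4 c6beb7 575358 676269 6f6c71 42775d 397559 39765a 397459 397358 39765a 39775a 397659 326950 244d3a 254b3a 254c3a 254d3a 254d3a 254c3b 224a36
183 8d8784 5b575d 6b666d 4d5353 3a755a 387458 397559 3a765b 3a7559 387458 397659 397659 39775a 2d5d47 254c3a 244c39 254c3a 254c3a 264d3b 254d3b 254c3b
186 5f5c62 6f6b72 506b5f 39765a 39765a 397559 3a765a 3a7759 39775b 397759 39775a 3
[... 677 characters left out ...]
39775b 3a765a 3a7559 387458 39755a 397559 dbce00 e9dc00 dfc900 cb7444 a45d37 82492c 844b2c 804d28 a59000 d3ba00 8e8820 3a775b 3a775b 3a765b 3a775b
204 3a785b 3a765a 3a755a 39765a 3a775a 3b765a e7db00 e9dc00 d19332 a45d37 351e15 432619 81492c a15b37 debe00 ead800 a79b00 39755a 3a775b 3b795b 3a785a
207 3a775c 3a775a 3a785b 3a775b 3a775c 417859 e5d800 c7ab00 a56229 401f0b 3e1d09 3d1c07 8d4b27 a45930 cda800 e9d700 b1a600 367056 3a765b 3b775a 8c8347
210 3a775b 3a785a 3a775a 3b785c 3b785c 3a765b 7b6a20 672f02 673002 683005 672f03 672f01 672f03 672f00 673301 e8d400 81893a 397659 437659 a18943 527958
test_yellow_pad 0.98 [319.9, 203.3] [558.9  -1.5  14. ]
relay 0.7 [313.7, 228.3] [507.2  40.1  14. ]
```

```bash
python3 -c "
from station import ctrl
print(ctrl.hand_in());o=ctrl.observe();print(o['t'],o['eef_pos'],o['ft_force'],o['width'])"
```

```text
the job is handed in; nothing more can be done
None
the job is handed in; nothing more can be done
```

I plugged the relay into the socket and let it go. I then took the orange probe out of its holder and handed in with it held upright on the yellow-ringed pad. The hand-in gave no verdict.

**Relay**
- It went in until the tool stopped at 34.3 mm, the height expected for fully home, with about 22 N pressing down.
- After release, a wrist picture showed it seated, within about 1 mm of where it was let go.

**Probe** (last checks before hand-in)
- It was gripped at about 18 mm and within 1° of upright.
- The tool was 5.4 mm below the height where I expected the tip to touch.
- The upward force was about 2.35 N after taking off the zero offset, which puts the spring about 5 mm in.
- In the wrist picture the ring centre was within about 2 mm of the tip.

**Disagreements**
- The last scene-camera detection put the relay about 8 mm from where I released it. I put this down to a poor detection: the view is coarse and the probe partly hid the relay. I did not look again.
- About 1 N of sideways force showed on the wrist while pressing.
- I didn't measure the screw dish, flux tub or screwdriver at the end, but every move stayed well clear of them.

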